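Tuck a board under the hold-down arm of the board holder

TASK

Restock the grey board holder: swing its weighted arm up until it snaps into the spring clip on the post and stays there, then slide the loose honeycomb board, without picking it up, over the sloping apron onto the pile until it lies flat and fully home against the back stop. Then pull the arm out of the clip and bring it down gently, never letting it drop, so that its foot holds the new board down; leave the stamp, the glue stick and the tape measure as they are.

Things in the scene. Friction and masses are not known exactly. Their poses are not given: they have to be found in the camera images.
- holder: Grey sheet-steel tray screwed to the bench. Its open mouth looks along its own -x (about to the robot's left); the back stop (face at x 66.5 mm), hinge and clip post are at +x. Origin on the bench under the middle of the tray. Floor top at z 3; side walls 36 high, inner faces at y +-57.5
- apron_foot (a point): middle of the lower edge of the sloping apron in the mouth, level with the bench; at x -148 in the holder's frame. Here the two upright guides (36 high) beside the apron stand 149 mm apart
- apron_top (a point): middle of the upper edge of the apron: x -68, z 20.5 in the holder's frame. The apron is a plane between the two edges; the guides narrow to 115 mm here. Behind this edge a board drops 1.5 mm onto the pile (inner face of this lip at x -66.5)
- hinge (a point): axis of the arm's hinge, along the holder's y; at x 80, z 52 mm in the holder's frame
- clip (a point): middle of the C-shaped spring clip, open to the holder's -x, on a post 133 mm high (x 91 to 94, y +-15). It takes the arm's round rod: going in or out it resists between about 1.30 and 1.42 rad with some 3 to 6 N at the handle, then snaps. Parked in it the arm stands at about 1.44 rad and stays
- holddown (a joint): angle of the weighted hold-down arm (rad): 0 level; about 0 resting on two boards, about 0.1 on three; grows as it swings up; stop at 1.45, in the clip. The arm weighs 0.32 kg in all and falls when let go outside the clip
- handle (a point): middle of the arm's black handle bar, 145 mm from the hinge: a round bar of 12 mm diameter along the holder's y, 60 long between the legs of a D, with 36 mm open between the bar and the yoke behind it. From the yoke a 10 mm rod runs to the hinge
- presser_foot: the arm's rubber-shod weight, 56 mm wide, on a short stiff swivel (0.15 rad either way) under the rod, 80 from the hinge; it rests on the middle of the pile. Its origin is 8 below the rod's axis, its round underside 33 below it
- board: the loose brown honeycomb board, 130 mm (its x) by 110 (its y) by 8 thick, 30 g, lying flat on the bench in front of the mouth, to the robot's left. Origin: centre of its underside. It goes in with its x along the holder's x; home, its centre is at x 1.5, y 0, z 19 in the holder's frame
- pile_board_a: lower of the two like boards already in the tray, 130 by 110 by 8, origin at the centre of its underside (z 3 above the bench)
- pile_board_b: upper of the two boards already in the tray, same size; its top is 19 above the bench
- date_stamp: hand stamp with red knob and wooden foot, 32 x 62 x 79 high, standing beside the holder on the side away from the robot; origin under its middle
- glue_stick: standing glue stick, blue and yellow, diameter 29, 92 high, behind the holder; origin under its middle
- tape_measure: yellow tape measure, 64 x 75 x 37, behind the holder; origin under its middle
Things that resemble listed ones, but are neither listed nor needed, are in the scene too. What is shaped like the board but yellow is not meant.

How it is judged:
By the outcome, as a careful person would: the job done as asked, in the order asked, and still so for the second after the job is handed in, with the robot touching nothing.
It also fails if it takes over 69 s, if anything falls off the work surface, if the arm or the gripper's body presses on something with over 40 N, if the wrist force passes 120 N, or if a joint passes its speed limit or range.

ROBOT

A 6-joint arm with a two-finger parallel gripper is mounted at the origin on a cart in front of the work surface, level with it; the furniture and walls round the work are solid. World frame = base frame: x ahead of the robot, y to its left, z up, the work surface at z = 0. Lengths are in m, angles in degrees, forces in N, time in s.
With the tool pointing down it reaches from about 0.4 to 0.825 m from the base axis. Payload 7 kg.
Tool frame: the origin (TCP) lies on the centre line of the jaws, within the pads' length; the fingertips stand 22 mm ahead of it and the grasp point (between the pads) lies 3 mm ahead of it; z points along the fingers, y is the line along which they close (so a half turn about z gives the same grasp; the last joint's range is limited). The gripper opens to 88 mm and grips with 3 to 60 N. Pads are 19 mm wide; open, the fingers measure 130 mm over their backs; the gripper's body (78 mm by 193 mm) begins 47 mm behind the grasp point.
Start: joints at [80.048, 20.546, 0.682, 0, -70.136, -16.507], TCP at [0.301, 0.604, 0.249] pointing down, gripper open.
Joint ranges: [-176.03, 176.03], [-82.01, 121.73], [-58.28, 71.71], [-173.87, 95.51], [-174.79, -0.11], [-173.66, 173.66]. Speed limits (degrees/s): [136.94, 136.94, 172.46, 180, 180, 180].

INTERFACE

Orientations are given as [roll, pitch, yaw] about the fixed x, y, z axes, in that order (R = Rz(yaw) Ry(pitch) Rx(roll)).
In Python, from plant import get_state, cams, r gives the robot as it stands.
- The arm moves only by the tool apply_moves, never from a script. Its argument "targets" is a list of rows, each an object with "dp": the shift along the world's x, y, z in m, a list of three; "yaw": the turn about the world's z in degrees. In form: [{"dp": [x, y, z], "yaw": yaw}, ...]. A call has 1 to 20 rows; each row is the pose to reach, as a shift and turn from the pose commanded when the call began; what a row does not reach only later rows make up. A row lasts 1/12 s, in which the tool goes at most 41.7 mm and 7.16 degrees, less where a joint would pass 70% of its speed; a pose out of reach is approached as far as the arm can. A call with a gripper value outside its range is refused whole. "grip" is the gripper command: -1 is fully open, 1 is shut, values between are in proportion, set as the call begins (left out, the last holds). The fingers move at their own pace and stop on an object; "squeeze" is the grip in N (left out, the last holds). Time passes only in rows, so rows that repeat a pose let the fingers close. It gives the time, the measured TCP pose, the force, the opening and the grip force at its end, in the units of the state.
- get_state(): the state, without advancing time (a new reading comes with each control period).
- cams.capture(name): name is "scene" or "top" or "wrist"; returns a dict with "image" (384x512x3 uint8, red, green, blue), "range_z" (384x512 float32, m along the optical axis (not along the pixel's ray), 0 where there is no reading), "fx", "fy", "cx", "cy" (pixels), "R" (3x3) and "t" (3): a world point X has camera coordinates R X + t; the wrist camera has in their place "T_tool_cam" (4x4, takes a point from camera to tool coordinates, whose origin is the TCP and whose axes are the flange's). Camera axes: x right, y down, z forward; pixel columns grow to the right and rows downward; lengths in m; the calibration is good to about 2 mm. A picture is of the moment at which its call begins: read the wrist's pose just before it.
- r.close_job(): hands the job in; it is judged then, once.
The state is a dict: "time_s": time; "joints": joint angles; "qd": joint speeds; "joint_torque": joint torques, N m; "tcp_pos": TCP position; "eef_rot": TCP orientation; "contact_force": force on the tool from outside, world axes, zero at the start; "moment": the same for the moment, N m; "gripper_width": finger opening in m; "gripper_force": force on a finger pad.
Only numpy, scipy, OpenCV 4.12 (cv2) and the standard library are available. Lean on these libraries where they do the work, as an engineer would, in place of code of your own. Each camera call takes 0.05 s, during which the arm holds its last target. There are 200 camera calls.

## Working session

There is one attempt and no reset: what is moved stays moved. The work goes in short steps, Python scripts to look and compute and a tool call to move; the robot and the scene stay as the last step left them, time stands still between calls to the robot, and variables do not carry over. Pictures are saved under pics/ and viewed, at most 10 in all, crops included, and the job is handed in when it is done.

Besides the shell and the picture viewer there is one more tool, called after "Call:" as name([rows], argument=value, ...), one row to a line, values as JSON. apply_moves: Moves the arm, as the interface text tells. Its arguments: {"type":"object","properties":{"targets":{"type":"array","items":{"type":"object","properties":{"dp":{"type":"array","items":{"type":"number"}},"yaw":{"type":"number"}}}},"grip":{"type":"number"},"squeeze":{"type":"number"}},"required":["targets"]}

```bash
mkdir -p pics; ls
cat > h.py <<'E'
import numpy as np, cv2
from plant import get_state, cams, r
def cap(n,save=None):
    c=cams.capture(n)
    if save: cv2.imwrite('pics/'+save,c['image'][:,:,::-1])
    return c
def pts(c):
    z=c['range_z']; v,u=np.mgrid[:z.shape[0],:z.shape[1]]
    P=np.stack([(u-c['cx'])/c['fx']*z,(v-c['cy'])/c['fy']*z,z],-1)
    W=(P-c['t'])@c['R']; W[z==0]=np.nan
    return W
def proj(c,X):
    p=c['R']@np.array(X)+c['t']; return p[0]/p[2]*c['fx']+c['cx'],p[1]/p[2]*c['fy']+c['cy']
E
python3 - <<'E'
from h import *
a=cap('scene');b=cap('top')
im=np.vstack([a['image'],b['image']])[:,:,::-1]
cv2.imwrite('pics/a.png',cv2.resize(a['image'][:,:,::-1],(800,600)));cv2.imwrite('pics/b.png',cv2.resize(b['image'][:,:,::-1],(800,600)))
np.savez('ab.npz',pa=pts(a),pb=pts(b),ia=a['image'],ib=b['image'])
print({k:v for k,v in get_state().items()})
for c in(a,b):print(c['fx'],c['cx'],c['cy'],c['R'],c['t'],-c['R'].T@c['t'])
E
```

```text
pics
{'time_s': 0.1, 'joints': array([ 8.00499874e+01,  2.05866021e+01,  6.39542128e-01, -1.65265728e-02,
       -7.01356767e+01, -1.65065206e+01]), 'qd': array([ 0.02550677, -0.13859554,  0.07412191,  0.00906804,  0.11805789,
       -0.04596967]), 'joint_torque': array([-9.88201173e-04, -5.84162164e+01,  2.93753511e+01,  7.01552242e+00,
        1.02167315e-02, -5.21937795e-05]), 'tcp_pos': array([0.3005783 , 0.60393838, 0.24773233]), 'eef_rot': array([ 1.79916258e+02, -8.61284574e-03, -2.64621538e+01]), 'contact_force': array([-0.27992854, -0.52904824, -0.18857873]), 'moment': array([ 0.00789778, -0.00172652,  0.02952593]), 'gripper_force': 0.0, 'gripper_width': 0.08767033078857364}
411.0306238389335 258.3513028179406 190.50616798068074 [[ 0.87431111 -0.48504573  0.0176276 ]
 [-0.30428127 -0.57604884 -0.75867031]
 [ 0.37814415  0.65795013 -0.65123623]] [-0.42475431  0.32550172  1.31157977] [-0.02555473 -0.88147446  1.10858415]
428.92793684249324 257.1283267965696 189.7075009126886 [[-0.01056852 -0.99947822  0.03052216]
 [-0.99430117  0.00726575 -0.10635973]
 [ 0.10608247 -0.03147228 -0.99385915]] [0.19036817 0.60439763 1.76985041] [0.41521508 0.24157867 1.81745515]
```

View pics/a.png

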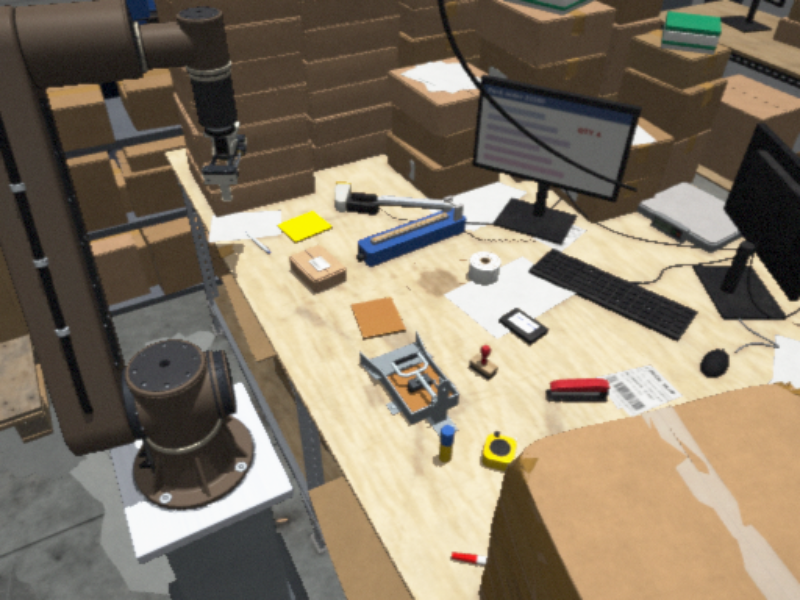

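View pics/b.png

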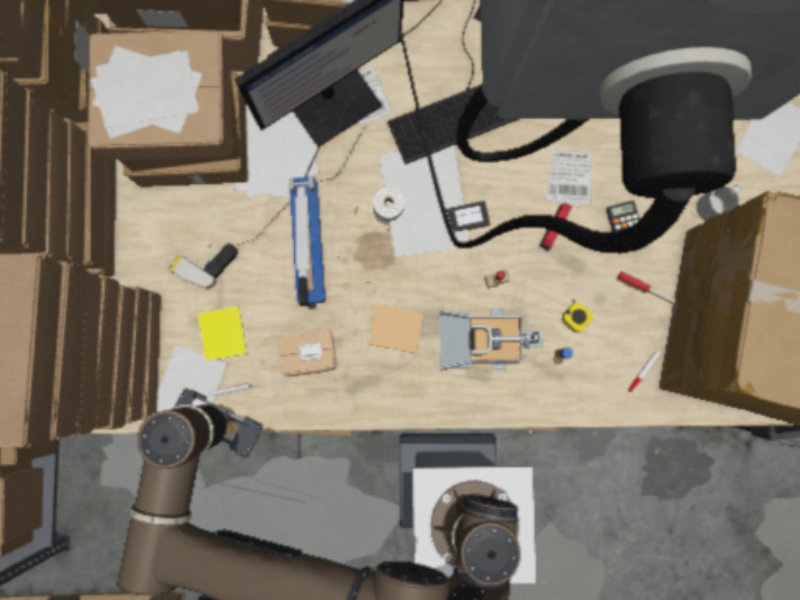

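The scene view shows the orange-brown board at (378,317), the holder at (412,378), the stamp at (484,362), the glue at (446,443) and the tape at (500,450). 

Lookalikes in the top view:
- yellow sheet (222,332): wrong colour
- small carton (307,352): too thick, has a label
- pile boards (497,340): already inside the holder
- loose brown board (397,328), next to the mouth: this is my choice

Run:
```python
from h import *
d=np.load('ab.npz');P=d['pb'];im=d['ib']
hsv=cv2.cvtColor(im,cv2.COLOR_RGB2HSV)
for (u,v) in [(397,328),(450,340),(475,340),(510,345),(533,340),(497,280),(565,352),(577,316)]:
    uu,vv=int(u*.64),int(v*.64); print((u,v),P[vv,uu].round(3),hsv[vv,uu])
cv2.imwrite('pics/c.png',cv2.resize(im[175:255,225:375,::-1],(800,427),interpolation=cv2.INTER_CUBIC))
c=cams.capture('wrist');print(c['T_tool_cam'].round(4),c['fx'],c['cx'],c['cy'])
```

```text
(397, 328) [0.526 0.198 0.008] [ 17  92 213]
(450, 340) [0.492 0.055 0.006] [ 98  16 172]
(475, 340) [ 0.489 -0.007  0.052] [ 16 101 174]
(510, 345) [ 0.477 -0.103  0.022] [ 17 101 205]
(533, 340) [ 0.485 -0.147  0.109] [105   4 133]
(497, 280) [ 0.651 -0.075  0.019] [ 14  85 102]
(565, 352) [ 0.453 -0.232  0.091] [107 153 185]
(577, 316) [ 0.55  -0.285  0.034] [15  8 65]
[[ 6.000e-04 -9.672e-01 -2.541e-01  6.990e-02]
 [ 1.000e+00  7.000e-04 -6.000e-04  3.000e-04]
 [ 7.000e-04 -2.541e-01  9.672e-01 -1.357e-01]
 [ 0.000e+00  0.000e+00  0.000e+00  1.000e+00]] 316.99988928639493 259.5545078418448 191.23093736408882
```

View pics/c.png

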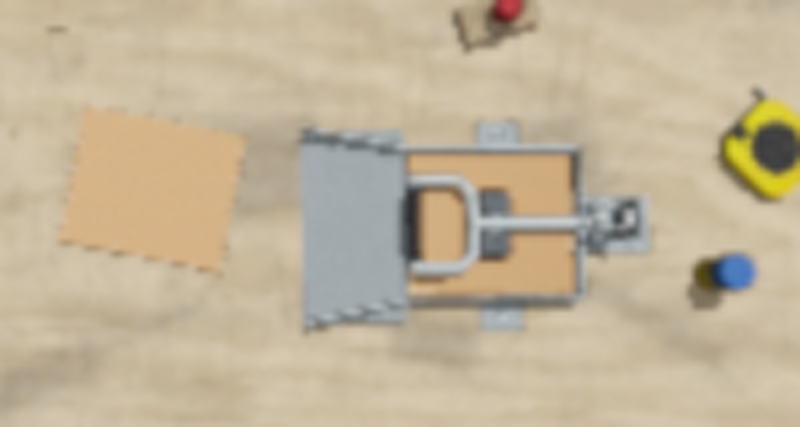

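The crop shows the brown board at (153,188), turned about 10° from the holder. The holder's apron faces it at (355,225), with the handle bar at (415,223) and the post at (620,220). Next I'll move the wrist camera over both.

Call:
apply_moves([
  {"dp":[0.005,-0.02,0.02],"yaw":2},
  {"dp":[0.015,-0.05,0.04],"yaw":5},
  {"dp":[0.03,-0.09,0.05],"yaw":9},
  {"dp":[0.05,-0.125,0.05],"yaw":13},
  {"dp":[0.065,-0.16,0.05],"yaw":17},
  {"dp":[0.08,-0.195,0.05],"yaw":20},
  {"dp":[0.095,-0.23,0.05],"yaw":23},
  {"dp":[0.11,-0.265,0.05],"yaw":26},
  {"dp":[0.125,-0.3,0.05],"yaw":26.5},
  {"dp":[0.14,-0.335,0.05],"yaw":26.5},
  {"dp":[0.155,-0.37,0.05],"yaw":26.5},
  {"dp":[0.17,-0.405,0.05],"yaw":26.5},
  {"dp":[0.185,-0.44,0.05],"yaw":26.5},
  {"dp":[0.195,-0.475,0.05],"yaw":26.5},
  {"dp":[0.2,-0.505,0.05],"yaw":26.5},
  {"dp":[0.2,-0.53,0.05],"yaw":26.5},
  {"dp":[0.2,-0.55,0.05],"yaw":26.5},
  {"dp":[0.2,-0.55,0.05],"yaw":26.5},
  {"dp":[0.2,-0.55,0.05],"yaw":26.5},
  {"dp":[0.2,-0.55,0.05],"yaw":26.5},
])

```text
time_s: 1.82
tcp_pos: [0.5007, 0.0544, 0.2985]
eef_rot: [-180.0, 0.0, 0.0]
contact_force: [-0.3, 0.3, -0.9]
gripper_width: 0.0874
gripper_force: 0.0
```

```bash
cat >> h.py <<'E'
from scipy.spatial.transform import Rotation as Ro
def wcap(save=None):
    s=get_state(); c=cap('wrist',save); T=np.eye(4)
    T[:3,:3]=Ro.from_euler('xyz',s['eef_rot'],degrees=True).as_matrix(); T[:3,3]=s['tcp_pos']
    M=np.linalg.inv(T@c['T_tool_cam']); c['R']=M[:3,:3]; c['t']=M[:3,3]; return c
def ray(c,u,v,z):
    d=c['R'].T@np.array([(u-c['cx'])/c['fx'],(v-c['cy'])/c['fy'],1]); o=-c['R'].T@c['t']
    return o+d*(z-o[2])/d[2]
E
python3 - <<'E'
from h import *
c=wcap();im=c['image'];cv2.imwrite('pics/w1.png',cv2.resize(im[:,:,::-1],(800,600),interpolation=cv2.INTER_CUBIC))
s=get_state();print(s['tcp_pos'],s['eef_rot'])
P=pts(c);np.savez('w1.npz',im=im,P=P,R=c['R'],t=c['t'],k=[c['fx'],c['cx'],c['cy']])
hsv=cv2.cvtColor(im,cv2.COLOR_RGB2HSV)
m=((abs(hsv[...,0].astype(int)-16)<5)&(hsv[...,1]>85)&(hsv[...,2]>120)).astype(np.uint8)
m=cv2.morphologyEx(m,cv2.MORPH_OPEN,np.ones((3,3)))
n,l,st,ce=cv2.connectedComponentsWithStats(m)
for i in range(1,n):
    if st[i,4]>300:
        k=cv2.findContours((l==i).astype(np.uint8),0,1)[0][0]
        w=np.array([ray(c,*p[0],.008)[:2] for p in k],np.float32)
        print(st[i],np.nanmedian(P[l==i],0).round(4),cv2.minAreaRect(w))
E
```

```text
[0.50073635 0.05473154 0.29845786] [-1.79996146e+02  7.49144460e-03  5.87133018e-02]
[  98   92  106  100 7995] [0.5275 0.2025 0.0077] ((0.5238695740699768, 0.20122268795967102), (0.12999364733695984, 0.11060948669910431), 78.5951156616211)
[ 301  128  101   42 2591] [ 0.53   -0.0896  0.0186] ((0.5173832774162292, -0.06793821603059769), (0.05496826022863388, 0.1332596242427826), 0.04631728678941727)
[309 150  23  38 583] [ 0.4999 -0.0276  0.0186] ((0.4901661276817322, -0.029014453291893005), (0.05236875265836716, 0.030145153403282166), 2.3130762577056885)
[ 327  178   70   30 1399] [ 0.4545 -0.0981  0.0185] ((0.4564724862575531, -0.08788026869297028), (0.04176381602883339, 0.09330900013446808), 0.05379074066877365)
```

View pics/w1.png

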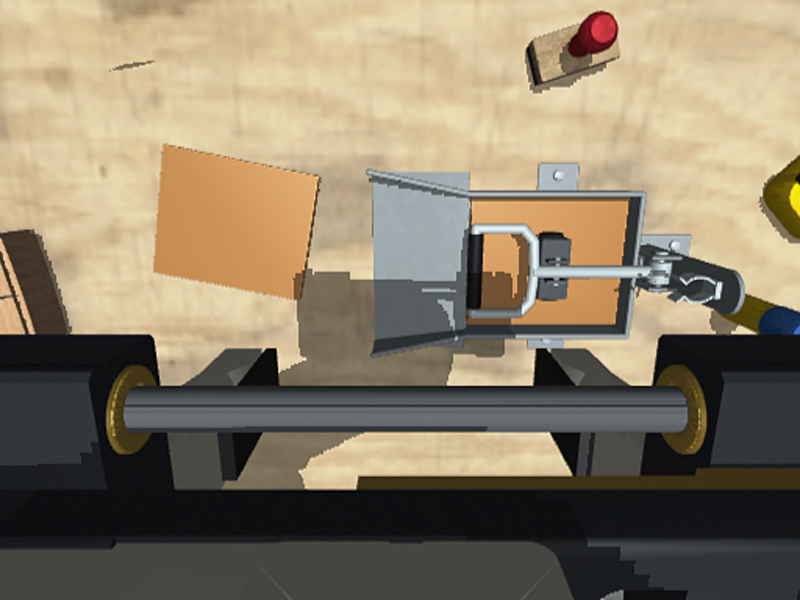

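The wrist view shows the board at (237,222), the apron (370–470, 170–355), the handle bar at (475,272), the tray walls, the clip at (700,290), and the stamp, glue and tape clear of the work area. Now the holder pose and the bar.

Run:
```python
from h import *
d=np.load('w1.npz');P=d['P'];im=d['im'];X,Y,Z=P[...,0],P[...,1],P[...,2]
reg=(X>.38)&(X<.62)&(Y<.12)&(Y>-.22)
w=reg&(abs(Z-.036)<.003)&(Y<-.03)&(Y>-.15)
for nm,s in(('far',w&(X>.53)),('near',w&(X<.44)),):
    x,y=X[s],Y[s]
    if len(x)>10:
        p=np.polyfit(y,x,1); print(nm,len(x),'slope deg',np.degrees(np.arctan(p[0])).round(2),'x at y=-.09',np.polyval(p,-.09).round(4),np.percentile(x,[2,98]).round(4),np.percentile(y,[1,99]).round(4))
b=w&(X>.45)&(X<.53)&(Y<-.13);print('back',b.sum(),Y[b].min() if b.any() else 0,Y[b].max() if b.any() else 0)
dark=reg&(im.max(-1)<70)
bar=dark&(Z>.045)&(Z<.075)&(Y>-.03); print('bar',bar.sum(),np.percentile(X[bar],[1,50,99]).round(4),np.percentile(Y[bar],[1,50,99]).round(4),np.percentile(Z[bar],[1,50,99]).round(4))
rod=reg&(abs(Z-.056)<.006)&(Y<-.09)&(Y>-.14)&(abs(X-.487)<.02);print('rod',rod.sum(),np.median(X[rod]),np.percentile(Z[rod],[5,50,98]))
ap=reg&(Z<.025)&(Z>.004)&(Y>-.015)&(Y<.07)&(abs(X-.49)<.05)
q=np.polyfit(Y[ap],Z[ap],1);print('apron z=0 at y',-q[1]/q[0],'z=.0205 at',(.0205-q[1])/q[0],np.degrees(np.arctan(q[0])))
for z0 in (.02,.036):
  g=reg&(Z>.03)&(Z<.04)&(Y>.04)
print('guides foot',np.percentile(X[g&(X>.5)],[5,95]) if (g&(X>.5)).any() else 0,np.percentile(X[g&(X<.5)],[5,95]) if (g&(X<.5)).any() else 0, Y[g].max())
```

```text
far 313 slope deg 4.83 x at y=-.09 0.5493 [0.532  0.5527] [-0.135  -0.0315]
near 246 slope deg -0.63 x at y=-.09 0.4341 [0.4321 0.438 ] [-0.1339 -0.031 ]
back 219 -0.14440780409395348 -0.1306279072658539
bar 462 [0.4639 0.4937 0.5218] [-0.0058  0.0005  0.0056] [0.051  0.0562 0.0588]
rod 426 0.4936572142674326 [0.05182995 0.05553155 0.0614197 ]
apron z=0 at y 0.088805061499091 z=.0205 at -0.005961977927369042 -12.20614595679896
guides foot [0.55854409 0.56796542] [0.4166784  0.42587962] 0.08459945477798499
```

Call:
apply_moves([
  {"dp":[-0.002,-0.015,-0.01]},
  {"dp":[-0.004,-0.03,-0.03]},
  {"dp":[-0.006,-0.045,-0.06]},
  {"dp":[-0.0075,-0.053,-0.09]},
  {"dp":[-0.0075,-0.0545,-0.12]},
  {"dp":[-0.0075,-0.0545,-0.145]},
  {"dp":[-0.0075,-0.0545,-0.16]},
  {"dp":[-0.0075,-0.0545,-0.17]},
  {"dp":[-0.0075,-0.0545,-0.17]},
  {"dp":[-0.0075,-0.0545,-0.17]},
], grip=0.36)

```text
$.targets[0]: bad value
```

Run:
```python
from h import *
c=wcap();im=c['image'];cv2.imwrite('pics/w2.png',im[:,:,::-1])
s=get_state();print(s['tcp_pos'],s['eef_rot'],s['gripper_width'])
P=pts(c);X,Y,Z=P[...,0],P[...,1],P[...,2]
bar=(im.max(-1)<70)&(Z>.045)&(Z<.063)&(abs(Y)<.02)&(abs(X-.493)<.045)
print('bar',bar.sum(),np.percentile(X[bar],[1,50,99]).round(4),np.percentile(Y[bar],[1,50,99]).round(4),np.percentile(Z[bar],[1,50,99]).round(4))
```

```text
[0.50075567 0.05496344 0.29849201] [-1.79994969e+02  5.06781471e-03  8.45301711e-02] 0.0877406854129622
bar 458 [0.4637 0.4931 0.5218] [-0.0058  0.0005  0.0055] [0.0512 0.0561 0.0585]
```

View pics/w2.png

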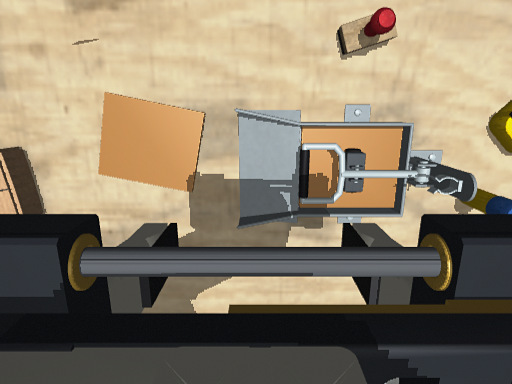

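The call was refused because each row needs a yaw, so the view is unchanged: bar at (304,173). I'll resend it with yaw.

Call:
apply_moves([
  {"dp":[-0.002,-0.015,-0.01],"yaw":0},
  {"dp":[-0.004,-0.03,-0.03],"yaw":0},
  {"dp":[-0.006,-0.045,-0.06],"yaw":0},
  {"dp":[-0.0075,-0.053,-0.09],"yaw":0},
  {"dp":[-0.0075,-0.0545,-0.12],"yaw":0},
  {"dp":[-0.0075,-0.0545,-0.145],"yaw":0},
  {"dp":[-0.0075,-0.0545,-0.16],"yaw":0},
  {"dp":[-0.0075,-0.0545,-0.17],"yaw":0},
  {"dp":[-0.0075,-0.0545,-0.17],"yaw":0},
  {"dp":[-0.0075,-0.0545,-0.17],"yaw":0},
  {"dp":[-0.0075,-0.0545,-0.17],"yaw":0},
], grip=0.36)

```text
time_s: 2.83
tcp_pos: [0.4941, 0.0004, 0.1296]
eef_rot: [-180.0, -0.1, 0.1]
contact_force: [0.4, -0.2, 0.6]
gripper_width: 0.0287
gripper_force: 0.0
```

Run:
```python
from h import *
c=wcap();im=c['image'];cv2.imwrite('pics/w3.png',im[:,:,::-1])
s=get_state();print(s['tcp_pos'],s['eef_rot'],s['gripper_width'])
P=pts(c);X,Y,Z=P[...,0],P[...,1],P[...,2]
bar=(im.max(-1)<70)&(Z>.045)&(Z<.063)&(abs(Y)<.02)&(abs(X-.493)<.045)
print('bar',bar.sum(),np.percentile(X[bar],[1,50,99]).round(4),np.percentile(Y[bar],[1,50,99]).round(4),np.percentile(Z[bar],[1,50,99]).round(4))
```

```text
[4.94183034e-01 3.33966529e-04 1.29803090e-01] [-1.79966124e+02 -1.21507884e-01  8.51025240e-02] 0.028171807520549003
bar 1258 [0.4686 0.4962 0.5217] [-0.0059 -0.0001  0.0056] [0.0511 0.0562 0.0582]
```

View pics/w3.png

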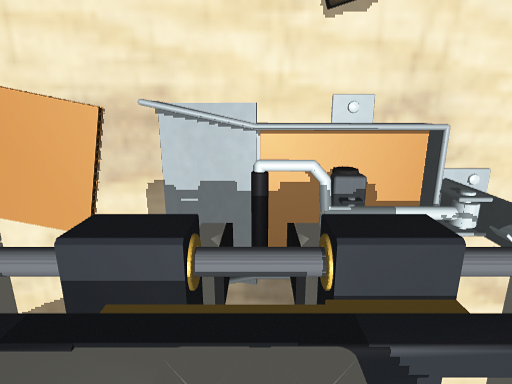

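The view shows the bar at (260,205) centred between the fingertips (215 and 305), so I can descend and grip.

Call:
apply_moves([
  {"dp":[0,0,-0.015],"yaw":0},
  {"dp":[0,0,-0.035],"yaw":0},
  {"dp":[0,0,-0.055],"yaw":0},
  {"dp":[0,0,-0.068],"yaw":0},
  {"dp":[0,0,-0.075],"yaw":0},
  {"dp":[0,0,-0.075],"yaw":0},
  {"dp":[0,0,-0.075],"yaw":0},
])

```text
time_s: 3.47
tcp_pos: [0.4938, -0.0, 0.0543]
eef_rot: [-180.0, -0.0, 0.1]
contact_force: [0.8, -0.6, -0.6]
gripper_width: 0.0283
gripper_force: 0.0
```

Call:
apply_moves([
  {"dp":[0,0,0],"yaw":0},
  {"dp":[0,0,0],"yaw":0},
  {"dp":[0,0,0],"yaw":0},
  {"dp":[0,0,0],"yaw":0},
  {"dp":[0,0,0],"yaw":0},
  {"dp":[0,0,0],"yaw":0},
], grip=1, squeeze=20)

```text
time_s: 3.97
tcp_pos: [0.4939, 0.0004, 0.0542]
eef_rot: [-179.9, -0.1, 0.1]
contact_force: [-1.3, 5.1, 4.1]
gripper_width: 0.0112
gripper_force: 20.0
```

Run:
```python
import numpy as np
L=.145
for t in np.arange(0,1.461,.04): print(round(t,2),round(-L*(1-np.cos(t)),4),round(L*np.sin(t),4))
```

```text
0.0 -0.0 0.0
0.04 -0.0001 0.0058
0.08 -0.0005 0.0116
0.12 -0.001 0.0174
0.16 -0.0019 0.0231
0.2 -0.0029 0.0288
0.24 -0.0042 0.0345
0.28 -0.0056 0.0401
0.32 -0.0074 0.0456
0.36 -0.0093 0.0511
0.4 -0.0114 0.0565
0.44 -0.0138 0.0618
0.48 -0.0164 0.067
0.52 -0.0192 0.072
0.56 -0.0221 0.077
0.6 -0.0253 0.0819
0.64 -0.0287 0.0866
0.68 -0.0323 0.0912
0.72 -0.036 0.0956
0.76 -0.0399 0.0999
0.8 -0.044 0.104
0.84 -0.0482 0.108
0.88 -0.0526 0.1118
0.92 -0.0572 0.1154
0.96 -0.0618 0.1188
1.0 -0.0667 0.122
1.04 -0.0716 0.125
1.08 -0.0767 0.1279
1.12 -0.0818 0.1305
1.16 -0.0871 0.1329
1.2 -0.0925 0.1351
1.24 -0.0979 0.1371
1.28 -0.1034 0.1389
1.32 -0.109 0.1405
1.36 -0.1147 0.1418
1.4 -0.1204 0.1429
1.44 -0.1261 0.1438
```

Call:
apply_moves([
  {"dp":[0,-0.0001,0.0058],"yaw":0},
  {"dp":[0,-0.0005,0.0116],"yaw":0},
  {"dp":[0,-0.001,0.0174],"yaw":0},
  {"dp":[0,-0.0019,0.0231],"yaw":0},
  {"dp":[0,-0.0029,0.0288],"yaw":0},
  {"dp":[0,-0.0042,0.0345],"yaw":0},
  {"dp":[0,-0.0056,0.0401],"yaw":0},
  {"dp":[0,-0.0074,0.0456],"yaw":0},
  {"dp":[0,-0.0093,0.0511],"yaw":0},
  {"dp":[0,-0.0114,0.0565],"yaw":0},
  {"dp":[0,-0.0138,0.0618],"yaw":0},
  {"dp":[0,-0.0164,0.067],"yaw":0},
  {"dp":[0,-0.0192,0.072],"yaw":0},
  {"dp":[0,-0.0221,0.077],"yaw":0},
  {"dp":[0,-0.0253,0.0819],"yaw":0},
  {"dp":[0,-0.0287,0.0866],"yaw":0},
  {"dp":[0,-0.0323,0.0912],"yaw":0},
  {"dp":[0,-0.036,0.0956],"yaw":0},
  {"dp":[0,-0.0399,0.0999],"yaw":0},
  {"dp":[0,-0.044,0.104],"yaw":0},
])

```text
time_s: 5.63
tcp_pos: [0.4943, -0.0409, 0.1596]
eef_rot: [-179.7, -0.2, 0.1]
contact_force: [-10.5, 25.0, 21.5]
gripper_width: 0.0113
gripper_force: 20.0
```

The radial force shows my arc is about 4 mm too tight, so I'll raise it and check.

Call:
apply_moves([
  {"dp":[0,0.001,0.002],"yaw":0},
  {"dp":[0,0.002,0.004],"yaw":0},
  {"dp":[0,0.002,0.004],"yaw":0},
  {"dp":[0,0.002,0.004],"yaw":0},
])

```text
time_s: 5.97
tcp_pos: [0.4937, -0.0421, 0.1617]
eef_rot: [-180.0, -0.1, 0.0]
contact_force: [1.8, 1.3, -0.9]
gripper_width: 0.0111
gripper_force: 20.0
```

Call:
apply_moves([
  {"dp":[0,-0.0045,0.0043],"yaw":0},
  {"dp":[0,-0.0089,0.0081],"yaw":0},
  {"dp":[0,-0.0134,0.0118],"yaw":0},
  {"dp":[0,-0.018,0.0152],"yaw":0},
  {"dp":[0,-0.0228,0.0185],"yaw":0},
  {"dp":[0,-0.0277,0.0216],"yaw":0},
  {"dp":[0,-0.0327,0.0245],"yaw":0},
  {"dp":[0,-0.0379,0.0272],"yaw":0},
  {"dp":[0,-0.0431,0.0296],"yaw":0},
  {"dp":[0,-0.0485,0.0319],"yaw":0},
  {"dp":[0,-0.0539,0.034],"yaw":0},
  {"dp":[0,-0.0594,0.0358],"yaw":0},
  {"dp":[0,-0.0594,0.0358],"yaw":0},
])

```text
time_s: 7.05
tcp_pos: [0.4937, -0.1021, 0.1981]
eef_rot: [-180.0, -0.1, 0.0]
contact_force: [0.7, 5.8, 8.1]
gripper_width: 0.0114
gripper_force: 20.0
```

Call:
apply_moves([
  {"dp":[0,-0.004,0.002],"yaw":0},
  {"dp":[0,-0.008,0.003],"yaw":0},
  {"dp":[0,-0.012,0.004],"yaw":0},
  {"dp":[0,-0.016,0.005],"yaw":0},
  {"dp":[0,-0.02,0.006],"yaw":0},
  {"dp":[0,-0.024,0.0065],"yaw":0},
  {"dp":[0,-0.026,0.0065],"yaw":0},
  {"dp":[0,-0.026,0.0065],"yaw":0},
  {"dp":[0,-0.026,0.0065],"yaw":0},
])

```text
time_s: 7.8
tcp_pos: [0.4935, -0.1273, 0.2041]
eef_rot: [-179.9, -0.0, 0.0]
contact_force: [1.2, 7.3, 4.7]
gripper_width: 0.0112
gripper_force: 20.0
```

Call:
apply_moves([
  {"dp":[0,0.0005,0],"yaw":0},
  {"dp":[0,0.0005,0],"yaw":0},
  {"dp":[0,0.0005,0],"yaw":0},
  {"dp":[0,0.0005,0],"yaw":0},
  {"dp":[0,0.0005,0],"yaw":0},
], grip=0.3)

```text
time_s: 8.22
tcp_pos: [0.4928, -0.1275, 0.2035]
eef_rot: [180.0, 0.1, 0.0]
contact_force: [-0.6, 0.4, -0.1]
gripper_width: 0.03
gripper_force: 0.0
```

Call:
apply_moves([
  {"dp":[0,0,0.015],"yaw":0},
  {"dp":[0,0,0.035],"yaw":0},
  {"dp":[0,0,0.055],"yaw":0},
  {"dp":[0,0.02,0.065],"yaw":0},
  {"dp":[0,0.05,0.065],"yaw":0},
  {"dp":[0,0.08,0.065],"yaw":0},
  {"dp":[0,0.08,0.065],"yaw":0},
  {"dp":[0,0.08,0.065],"yaw":0},
])

```text
time_s: 8.88
tcp_pos: [0.4931, -0.0461, 0.2689]
eef_rot: [180.0, 0.0, 0.2]
contact_force: [0.2, -0.4, -0.1]
gripper_width: 0.0306
gripper_force: 0.0
```

Run:
```python
from h import *
c=wcap();im=c['image'];cv2.imwrite('pics/w4.png',im[:,:,::-1])
s=get_state();print(s['tcp_pos'],s['eef_rot'],s['gripper_width'])
P=pts(c);X,Y,Z=P[...,0],P[...,1],P[...,2]
b=(im.max(-1)<70)&(Z>.185)&(Z<.22)&(Y<-.1)
print('bar',b.sum(),np.percentile(Y[b],[5,50,95]) if b.any() else 0,np.percentile(Z[b],[5,50,95]) if b.any() else 0)
```

```text
[ 0.49308001 -0.04687159  0.26879677] [1.79982944e+02 2.13346402e-02 1.26670758e-01] 0.03057885584360691
bar 746 [-0.13010545 -0.12431905 -0.12067583] [0.19554587 0.20008012 0.20170259]
```

View pics/w4.png

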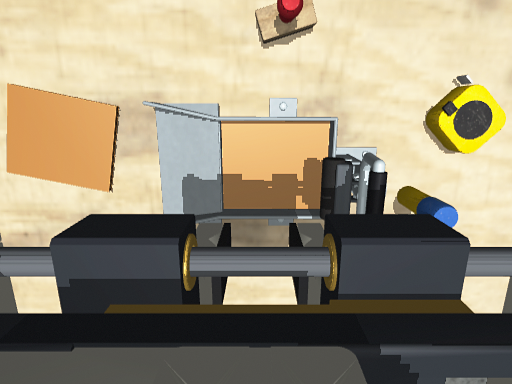

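The view shows the raised arm in the clip (bar at (372,175)), an empty tray top, and the board still at (60,137). Checking joint 6 before choosing the push yaw.

Run:
```python
from h import *
s=get_state();print(s['joints'].round(1))
c=wcap();im=c['image'];hsv=cv2.cvtColor(im,cv2.COLOR_RGB2HSV)
m=((abs(hsv[...,0].astype(int)-16)<5)&(hsv[...,1]>85)&(hsv[...,2]>120)).astype(np.uint8)
m=cv2.morphologyEx(m,cv2.MORPH_OPEN,np.ones((3,3)))
n,l,st,ce=cv2.connectedComponentsWithStats(m)
for i in range(1,n):
    if st[i,4]>3000:
        k=cv2.findContours((l==i).astype(np.uint8),0,1)[0][0]
        z=.008 if st[i,0]<150 else .019
        print(st[i],cv2.minAreaRect(np.array([ray(c,*p[0],z)[:2] for p in k],np.float32)))
```

```text
[ 17.4   2.6 -19.6   0.  -67.9  72.8]
[   6   84  110  108 9453] ((0.52398282289505, 0.20075759291648865), (0.12953878939151764, 0.1107599139213562), 78.53872680664062)
[ 221  121  108   88 8920] ((0.4935406744480133, -0.06546024978160858), (0.10839006304740906, 0.12955959141254425), 0.15941621363162994)
```

Run:
```python
from h import *
d=np.load('ab.npz');P=d['pb'];X,Y,Z=P[...,0],P[...,1],P[...,2]
g=(X>.35)&(X<.7)&(Y>.27)&(Y<.6)&(Z>.02)&(Z<.12)
i=np.argwhere(g);
for a in range(0,12): 
    s=g&(X>.36+.025*a)&(X<.385+.025*a)
    if s.any(): print(round(.36+.025*a,3),s.sum(),Y[s].min().round(3),Y[s].max().round(3),Z[s].max().round(3))
```

```text
0.385 15 0.455 0.5 0.047
0.41 179 0.364 0.504 0.055
0.435 209 0.364 0.509 0.057
0.46 217 0.368 0.509 0.06
0.485 207 0.37 0.514 0.052
0.51 22 0.377 0.451 0.05
0.56 8 0.416 0.437 0.037
0.585 63 0.391 0.463 0.063
0.61 70 0.39 0.467 0.072
0.635 75 0.393 0.467 0.074
```

Call:
apply_moves([
  {"dp":[0.003,0.015,0],"yaw":-6},
  {"dp":[0.006,0.04,0],"yaw":-13},
  {"dp":[0.01,0.07,0],"yaw":-20},
  {"dp":[0.014,0.1,0],"yaw":-27},
  {"dp":[0.018,0.13,-0.01],"yaw":-34},
  {"dp":[0.022,0.16,-0.03],"yaw":-41},
  {"dp":[0.026,0.19,-0.05],"yaw":-48},
  {"dp":[0.03,0.22,-0.07],"yaw":-55},
  {"dp":[0.035,0.25,-0.09],"yaw":-62},
  {"dp":[0.04,0.275,-0.11],"yaw":-69},
  {"dp":[0.044,0.3,-0.13],"yaw":-76},
  {"dp":[0.047,0.32,-0.15],"yaw":-83},
  {"dp":[0.049,0.335,-0.165],"yaw":-90},
  {"dp":[0.049,0.336,-0.17],"yaw":-97},
  {"dp":[0.049,0.336,-0.17],"yaw":-101.5},
  {"dp":[0.049,0.336,-0.17],"yaw":-101.5},
  {"dp":[0.049,0.336,-0.17],"yaw":-101.5},
  {"dp":[0.049,0.336,-0.17],"yaw":-101.5},
], grip=-0.045)

```text
time_s: 10.48
tcp_pos: [0.5427, 0.2882, 0.099]
eef_rot: [-180.0, 0.0, -101.4]
contact_force: [-0.7, -0.2, -0.1]
gripper_width: 0.0456
gripper_force: 0.0
```

Run:
```python
from h import *
c=wcap();im=c['image'];cv2.imwrite('pics/w5.png',im[:,:,::-1])
s=get_state();print(s['tcp_pos'],s['eef_rot'],s['gripper_width'],s['joints'].round(1))
```

```text
[0.54269776 0.28834854 0.09922382] [-1.79979484e+02  2.53070981e-02 -1.01377531e+02] 0.04554923680372942 [ 46.2  22.5 -17.8   0.  -49.7 -57.6]
```

View pics/w5.png

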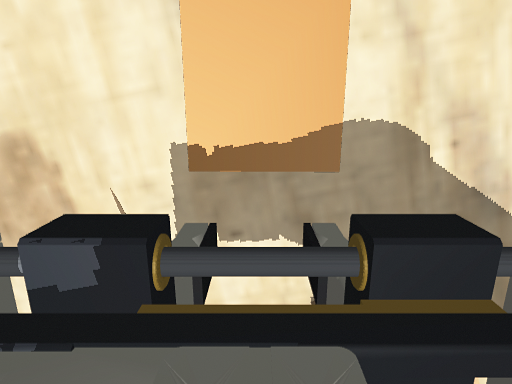

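The view shows the board's trailing edge square to the two fingers, at row 171 and columns 188–340. It's centred, so I can lower the fingers behind it.

Call:
apply_moves([
  {"dp":[0,0,-0.02],"yaw":0},
  {"dp":[0,0,-0.045],"yaw":0},
  {"dp":[0,0,-0.062],"yaw":0},
  {"dp":[0,0,-0.07],"yaw":0},
  {"dp":[0,0,-0.0735],"yaw":0},
  {"dp":[0,0,-0.0735],"yaw":0},
  {"dp":[0,0,-0.0735],"yaw":0},
])

```text
time_s: 11.12
tcp_pos: [0.5429, 0.2892, 0.0263]
eef_rot: [-179.9, 0.1, -101.4]
contact_force: [0.1, 0.9, 0.3]
gripper_width: 0.0458
gripper_force: 0.0
```

Call:
apply_moves([
  {"dp":[-0.001,-0.005,0],"yaw":0},
  {"dp":[-0.002,-0.01,0],"yaw":0},
  {"dp":[-0.004,-0.0145,0],"yaw":0},
  {"dp":[-0.0055,-0.0195,0],"yaw":0},
  {"dp":[-0.007,-0.0245,0],"yaw":0},
  {"dp":[-0.0085,-0.0295,0],"yaw":0},
  {"dp":[-0.01,-0.0345,0],"yaw":0},
  {"dp":[-0.0115,-0.0395,0],"yaw":0},
  {"dp":[-0.013,-0.0445,0],"yaw":0},
  {"dp":[-0.0145,-0.0495,0],"yaw":0},
  {"dp":[-0.016,-0.0545,0],"yaw":0},
  {"dp":[-0.018,-0.06,0],"yaw":0},
  {"dp":[-0.02,-0.066,0],"yaw":0},
  {"dp":[-0.0215,-0.0715,0],"yaw":0},
  {"dp":[-0.0215,-0.0715,0],"yaw":0},
  {"dp":[-0.0215,-0.0715,0],"yaw":0},
])

```text
time_s: 12.45
tcp_pos: [0.5202, 0.2165, 0.0251]
eef_rot: [180.0, -0.1, -101.5]
contact_force: [0.2, 0.3, 0.4]
gripper_width: 0.0459
gripper_force: 0.4
```

```bash
cat >> h.py <<'E'
def board(c,z,lim=3000):
    "orange blobs: image box, fitted rectangle on plane z"
    hsv=cv2.cvtColor(c['image'],cv2.COLOR_RGB2HSV)
    m=((abs(hsv[...,0].astype(int)-16)<5)&(hsv[...,1]>85)&(hsv[...,2]>50)).astype(np.uint8)
    m=cv2.morphologyEx(m,cv2.MORPH_OPEN,np.ones((3,3)))
    n,l,st,ce=cv2.connectedComponentsWithStats(m); P=pts(c)
    for i in range(1,n):
        if st[i,4]>lim:
            k=cv2.findContours((l==i).astype(np.uint8),0,1)[0][0]
            q=cv2.minAreaRect(np.array([ray(c,*p[0],z)[:2] for p in k],np.float32))
            print(st[i],'c',np.round(q[0],4),np.round(q[1],4),round(q[2],2),'z',np.nanmedian(P[...,2][l==i]).round(4))
E
python3 - <<'E'
from h import *
for n in('wrist','top'):
    c=wcap('w6.png') if n=='wrist' else cap('top'); print(n); board(c,.008,3000 if n=='wrist' else 300)
s=get_state();print(s['tcp_pos'],s['contact_force'])
E
```

```text
wrist
[  134     0   259   224 52698] c [0.5077 0.1549] [0.1019 0.1116] 78.54 z 0.0093
top
[    0     0   219   355 24732] c [0.7052 0.8193] [1.4973 0.9506] 0.4 z 0.3056
[ 423  123   89  149 9762] c [ 0.5867 -0.7226] [0.3792 0.64  ] 85.72 z 0.3653
[257 203  26  26 491] c [0.5008 0.1297] [0.0964 0.1077] 76.48 z 0.0096
[302 204  31  26 762] c [ 0.4926 -0.0678] [0.1275 0.1059] 89.42 z 0.0185
[0.5201185  0.21668706 0.02488926] [ 0.35567756 -0.21692128  0.45701369]
```

Call:
apply_moves([
  {"dp":[-0.0025,-0.005,0],"yaw":0.8},
  {"dp":[-0.005,-0.01,0],"yaw":1.8},
  {"dp":[-0.0075,-0.015,0],"yaw":2.9},
  {"dp":[-0.01,-0.02,0],"yaw":3.9},
  {"dp":[-0.012,-0.0245,0],"yaw":4.9},
  {"dp":[-0.0145,-0.029,0],"yaw":5.9},
  {"dp":[-0.0165,-0.0335,0],"yaw":6.9},
  {"dp":[-0.0185,-0.038,0],"yaw":7.9},
  {"dp":[-0.0205,-0.0425,0],"yaw":8.9},
  {"dp":[-0.0225,-0.047,0],"yaw":9.9},
  {"dp":[-0.0245,-0.0515,0],"yaw":10.9},
  {"dp":[-0.0265,-0.056,0],"yaw":11.5},
  {"dp":[-0.0265,-0.056,0],"yaw":11.5},
  {"dp":[-0.0265,-0.056,0],"yaw":11.5},
])

```text
time_s: 13.72
tcp_pos: [0.4942, 0.1611, 0.0254]
eef_rot: [-180.0, -0.0, -90.0]
contact_force: [0.3, -0.2, -0.8]
gripper_width: 0.0455
gripper_force: 0.0
```

Run:
```python
from h import *
c=wcap('w7.png'); board(c,.01); t=cap('top'); board(t,.01,300)
im=c['image']
s=get_state();print(s['tcp_pos'],s['eef_rot'],s['contact_force'])
```

```text
[  127     0   275   222 54113] c [0.4938 0.0974] [0.1171 0.0997] 0.04 z 0.015
[    0     0   220   355 24942] c [0.7265 0.784 ] [1.4972 0.9528] 2.98 z 0.306
[ 423  123   89  149 9763] c [ 0.5865 -0.7215] [0.3788 0.6393] 85.72 z 0.3648
[273 204  23  26 391] c [0.4938 0.0719] [0.0928 0.1064] 88.85 z 0.0185
[302 204  31  26 763] c [ 0.4925 -0.0674] [0.1273 0.1058] 89.42 z 0.0186
[0.49445208 0.16149827 0.02541972] [-1.79986549e+02  5.39422482e-03 -8.99660850e+01] [-0.53628262 -0.72311358  0.15065407]
```

View pics/w7.png

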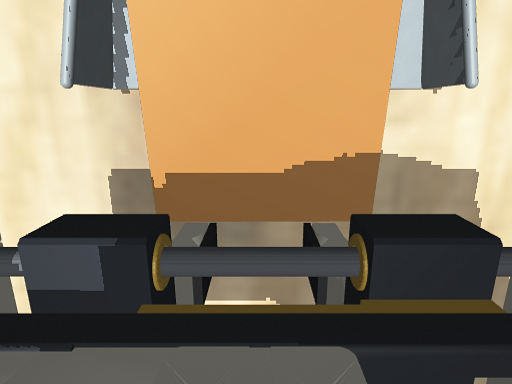

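The view shows the board square and centred between the guide tips (67 and 473, row 85), with its trailing edge on the fingers at row 221. I'll push it up the apron.

Call:
apply_moves([
  {"dp":[0,-0.005,0],"yaw":0},
  {"dp":[0,-0.01,0],"yaw":0},
  {"dp":[0,-0.015,0],"yaw":0},
  {"dp":[0,-0.02,0],"yaw":0},
  {"dp":[0,-0.025,0],"yaw":0},
  {"dp":[0,-0.03,0],"yaw":0},
  {"dp":[0,-0.035,0],"yaw":0},
  {"dp":[0,-0.04,0],"yaw":0},
  {"dp":[0,-0.045,0],"yaw":0},
  {"dp":[0,-0.05,0],"yaw":0},
  {"dp":[0,-0.055,0],"yaw":0},
  {"dp":[0,-0.06,0],"yaw":0},
  {"dp":[0,-0.065,0.0005],"yaw":0},
  {"dp":[0,-0.07,0.0015],"yaw":0},
  {"dp":[0,-0.075,0.0028],"yaw":0},
  {"dp":[0,-0.08,0.004],"yaw":0},
  {"dp":[0,-0.085,0.0053],"yaw":0},
  {"dp":[0,-0.09,0.0065],"yaw":0},
  {"dp":[0,-0.09,0.0065],"yaw":0},
])

```text
time_s: 15.4
tcp_pos: [0.4942, 0.0706, 0.0321]
eef_rot: [-180.0, 0.0, -90.0]
contact_force: [-0.4, -0.0, -0.6]
gripper_width: 0.0459
gripper_force: 0.0
```

Run:
```python
from h import *
c=wcap('w8.png'); board(c,.025); t=cap('top'); board(t,.025,300)
P=pts(c);X,Y,Z=P[...,0],P[...,1],P[...,2]
for y in np.arange(-.09,.09,.02):
    s=(abs(X-.493)<.03)&(abs(Y-y)<.004); print(round(y,3),s.sum(),np.nanmedian(Z[s]).round(4) if s.any() else 0)
s=get_state();print(s['tcp_pos'],s['eef_rot'],s['contact_force'])
```

```text
[  117     0   300   224 57064] c [0.4929 0.0071] [0.1206 0.0953] 0.02 z 0.0293
[    0     0   219   355 24717] c [0.7238 0.7817] [1.4848 0.9406] 2.98 z 0.3061
[ 423  123   89  149 9758] c [ 0.5851 -0.7135] [0.3757 0.634 ] 85.72 z 0.3646
[296 204  37  26 624] c [ 0.492  -0.0522] [0.1517 0.1049] 89.42 z 0.025
-0.09 0 0
-0.07 0 0
-0.05 0 0
-0.03 3963 0.0365
-0.01 3108 0.0315
0.01 2579 0.0265
0.03 3584 0.0225
0.05 6462 0.1024
0.07 1838 0.004
[0.4942151  0.07105684 0.03193585] [ 1.79999462e+02 -1.64719731e-03 -8.99895171e+01] [ 0.00377377 -0.48691386 -1.261343  ]
```

Call:
apply_moves([
  {"dp":[0,-0.004,0.001],"yaw":0},
  {"dp":[0,-0.008,0.002],"yaw":0},
  {"dp":[0,-0.012,0.003],"yaw":0},
  {"dp":[0,-0.016,0.004],"yaw":0},
  {"dp":[0,-0.02,0.005],"yaw":0},
  {"dp":[0,-0.024,0.006],"yaw":0},
  {"dp":[0,-0.028,0.007],"yaw":0},
  {"dp":[0,-0.032,0.008],"yaw":0},
  {"dp":[0,-0.036,0.009],"yaw":0},
  {"dp":[0,-0.04,0.01],"yaw":0},
  {"dp":[0,-0.043,0.0105],"yaw":0},
  {"dp":[0,-0.046,0.0113],"yaw":0},
  {"dp":[0,-0.049,0.012],"yaw":0},
  {"dp":[0,-0.052,0.0127],"yaw":0},
  {"dp":[0,-0.055,0.0135],"yaw":0},
  {"dp":[0,-0.057,0.0135],"yaw":0},
  {"dp":[0,-0.057,0.0135],"yaw":0},
  {"dp":[0,-0.057,0.0135],"yaw":0},
])

```text
time_s: 17.0
tcp_pos: [0.4942, 0.0142, 0.0454]
eef_rot: [180.0, -0.0, -90.0]
contact_force: [0.3, -0.7, 0.1]
gripper_width: 0.0459
gripper_force: 0.0
```

```bash
cat > chk.py <<'E'
from h import *
c=wcap('w9.png'); board(c,.027); t=cap('top'); board(t,.027,300)
P=pts(c);X,Y,Z=P[...,0],P[...,1],P[...,2]
for y in np.arange(-.13,.05,.01):
    s=(abs(X-.493)<.045)&(abs(Y-y)<.003); print(round(y,3),s.sum(),np.nanmedian(Z[s]).round(4) if s.any() else 0)
s=get_state();print(s['time_s'],s['tcp_pos'],s['eef_rot'],s['contact_force'])
E
python3 chk.py
```

```text
[  139     0   253   223 51594] c [ 0.4933 -0.0491] [0.1098 0.1022] 0.07 z 0.0269
[    0     0   220   355 24661] c [0.7236 0.7789] [1.4831 0.9439] 2.98 z 0.3046
[ 423  123   89  149 9755] c [ 0.5849 -0.7125] [0.3752 0.6333] 85.72 z 0.3652
-0.13 0 0
-0.12 0 0
-0.11 0 0
-0.1 1817 0.0267
-0.09 3018 0.0268
-0.08 2856 0.0268
-0.07 2699 0.0269
-0.06 2672 0.0269
-0.05 2420 0.0269
-0.04 2367 0.027
-0.03 2202 0.027
-0.02 9236 0.1056
-0.01 37937 0.1289
-0.0 3346 0.0283
0.01 1500 0.0192
0.02 944 0.0168
0.03 0 0
0.04 1 0.011
17.1 [0.4942608 0.0144115 0.0453262] [ 1.79997319e+02 -2.04237931e-03 -8.99557062e+01] [-0.46613695 -0.4637447   0.25108164]
```

The board lies flat at about z 27, but it's still 3–4 mm short of home. I'll nudge it until it meets the stop.

Call:
apply_moves([
  {"dp":[0,-0.001,-0.0005],"yaw":0},
  {"dp":[0,-0.002,-0.001],"yaw":0},
  {"dp":[0,-0.003,-0.001],"yaw":0},
  {"dp":[0,-0.004,-0.001],"yaw":0},
  {"dp":[0,-0.004,-0.001],"yaw":0},
  {"dp":[0,-0.004,-0.001],"yaw":0},
])

```text
time_s: 17.6
tcp_pos: [0.4943, 0.0103, 0.0444]
eef_rot: [-180.0, -0.0, -90.0]
contact_force: [-0.0, 0.2, 1.3]
gripper_width: 0.0455
gripper_force: 0.2
```

Call:
apply_moves([
  {"dp":[0,-0.001,0],"yaw":0},
  {"dp":[0,-0.001,0],"yaw":0},
  {"dp":[0,-0.001,0],"yaw":0},
])

```text
time_s: 17.85
tcp_pos: [0.4944, 0.0096, 0.0444]
eef_rot: [-180.0, 0.0, -90.0]
contact_force: [-0.2, 4.0, 0.8]
gripper_width: 0.0458
gripper_force: 1.8
```

Call:
apply_moves([
  {"dp":[0,-0.001,0],"yaw":0},
  {"dp":[0,-0.001,0],"yaw":0},
  {"dp":[0,-0.001,0],"yaw":0},
])

```text
time_s: 18.1
tcp_pos: [0.4945, 0.0093, 0.0444]
eef_rot: [-180.0, 0.1, -90.0]
contact_force: [-3.0, 9.8, -0.1]
gripper_width: 0.046
gripper_force: 4.6
```

Call:
apply_moves([
  {"dp":[0,0.004,0],"yaw":0},
  {"dp":[0,0.01,0.002],"yaw":0},
  {"dp":[0,0.015,0.02],"yaw":0},
  {"dp":[0,0.015,0.05],"yaw":0},
  {"dp":[0,0.015,0.085],"yaw":0},
  {"dp":[0,0.015,0.12],"yaw":0},
  {"dp":[0,0.015,0.155],"yaw":0},
  {"dp":[0,0.015,0.19],"yaw":0},
  {"dp":[0,0.015,0.22],"yaw":0},
  {"dp":[0,0.015,0.225],"yaw":0},
  {"dp":[0,0.015,0.225],"yaw":0},
  {"dp":[0,0.015,0.225],"yaw":0},
])

```text
time_s: 19.1
tcp_pos: [0.4937, 0.0233, 0.2689]
eef_rot: [180.0, 0.0, -90.0]
contact_force: [0.9, -0.4, -0.9]
gripper_width: 0.0459
gripper_force: 0.0
```

```bash
python3 chk.py | grep -v '^\[ *\(0\|423\)'
python3 - <<'E'
from h import *
print(get_state()['joints'].round(1))
E
```

```text
[  211    26   101   121 11093] c [ 0.4934 -0.0666] [0.11   0.1296] 0.06 z 0.0267
-0.13 109 0.0278
-0.12 1082 0.1399
-0.11 1205 0.1352
-0.1 649 0.027
-0.09 453 0.0267
-0.08 476 0.0267
-0.07 478 0.0267
-0.06 391 0.0267
-0.05 390 0.0266
-0.04 389 0.0267
-0.03 387 0.0268
-0.02 446 0.0266
-0.01 8235 0.3307
-0.0 22093 0.3536
0.01 2371 0.2671
0.02 999 0.2924
0.03 708 0.2741
0.04 284 0.0108
19.2 [0.49333935 0.0231231  0.26780862] [ 1.79846629e+02 -5.14731349e-02 -8.99721096e+01] [-0.45571654  0.62649231  0.350671  ]
[ 25.5   2.6 -19.7  -0.  -67.9 -25.5]
```

The board is home: centre at y −0.0666, flat, z 27. Now back to the handle.

Call:
apply_moves([
  {"dp":[0,0,0],"yaw":7},
  {"dp":[0,-0.005,0],"yaw":14},
  {"dp":[0,-0.015,0],"yaw":21},
  {"dp":[0,-0.03,0],"yaw":28},
  {"dp":[0,-0.045,0],"yaw":35},
  {"dp":[0,-0.06,0],"yaw":42},
  {"dp":[0,-0.075,0],"yaw":49},
  {"dp":[0,-0.09,0],"yaw":56},
  {"dp":[0,-0.105,0],"yaw":63},
  {"dp":[0,-0.12,0],"yaw":70},
  {"dp":[0,-0.135,0],"yaw":77},
  {"dp":[0,-0.145,0],"yaw":84},
  {"dp":[0,-0.149,0],"yaw":90},
  {"dp":[0,-0.149,0],"yaw":90},
  {"dp":[0,-0.149,0],"yaw":90},
  {"dp":[0,-0.149,0],"yaw":90},
], grip=0.3)

```text
time_s: 20.53
tcp_pos: [0.494, -0.1254, 0.2685]
eef_rot: [180.0, 0.1, -0.2]
contact_force: [0.7, -0.0, -0.9]
gripper_width: 0.0304
gripper_force: 0.0
```

Run:
```python
from h import *
c=wcap('w10.png');im=c['image'];P=pts(c);X,Y,Z=P[...,0],P[...,1],P[...,2]
b=(im.max(-1)<70)&(Z>.185)&(Z<.22)&(abs(Y+.125)<.03)
print('bar',b.sum(),np.percentile(X[b],[1,50,99]).round(4),np.percentile(Y[b],[5,50,95]).round(4),np.percentile(Z[b],[5,50,95]).round(4))
s=get_state();print(s['tcp_pos'],s['eef_rot'],s['gripper_width'])
th=1.44
for t in np.arange(1.44,0,-.04): print(round(t,2),round(.145*(np.cos(t)-np.cos(th)),4),round(.145*(np.sin(t)-np.sin(th)),4))
```

```text
bar 1271 [0.4703 0.4974 0.5218] [-0.1321 -0.1267 -0.1213] [0.1968 0.2002 0.2018]
[ 0.49407555 -0.12533683  0.2687526 ] [ 1.79995864e+02  6.39693271e-02 -1.12594559e-01] 0.030774280962075403
1.44 0.0 0.0
1.4 0.0057 -0.0009
1.36 0.0114 -0.002
1.32 0.0171 -0.0033
1.28 0.0227 -0.0048
1.24 0.0282 -0.0066
1.2 0.0336 -0.0086
1.16 0.039 -0.0108
1.12 0.0443 -0.0132
1.08 0.0494 -0.0159
1.04 0.0545 -0.0187
1.0 0.0594 -0.0217
0.96 0.0642 -0.025
0.92 0.0689 -0.0284
0.88 0.0735 -0.032
0.84 0.0779 -0.0358
0.8 0.0821 -0.0397
0.76 0.0862 -0.0439
0.72 0.0901 -0.0482
0.68 0.0938 -0.0526
0.64 0.0974 -0.0572
0.6 0.1008 -0.0619
0.56 0.1039 -0.0667
0.52 0.1069 -0.0717
0.48 0.1097 -0.0768
0.44 0.1123 -0.082
0.4 0.1146 -0.0873
0.36 0.1168 -0.0927
0.32 0.1187 -0.0981
0.28 0.1204 -0.1037
0.24 0.1219 -0.1093
0.2 0.1232 -0.115
0.16 0.1242 -0.1207
0.12 0.125 -0.1264
0.08 0.1256 -0.1322
0.04 0.126 -0.138
```

Bar centre is at (y −0.1267, z 0.196). I'll descend to TCP z 0.199 and grip.

Call:
apply_moves([
  {"dp":[0,-0.001,-0.02],"yaw":0},
  {"dp":[0,-0.0013,-0.04],"yaw":0},
  {"dp":[0,-0.0013,-0.058],"yaw":0},
  {"dp":[0,-0.0013,-0.0685],"yaw":0},
  {"dp":[0,-0.0013,-0.0695],"yaw":0},
  {"dp":[0,-0.0013,-0.0695],"yaw":0},
])

```text
time_s: 21.08
tcp_pos: [0.4943, -0.1268, 0.1998]
eef_rot: [180.0, 0.1, 0.0]
contact_force: [0.8, 0.3, 0.6]
gripper_width: 0.0306
gripper_force: 0.0
```

Call:
apply_moves([
  {"dp":[0,0,0],"yaw":0},
  {"dp":[0,0,0],"yaw":0},
  {"dp":[0,0,0],"yaw":0},
  {"dp":[0,0,0],"yaw":0},
  {"dp":[0,0,0],"yaw":0},
  {"dp":[0,0,0],"yaw":0},
], grip=1, squeeze=25)

```text
time_s: 21.58
tcp_pos: [0.4948, -0.1269, 0.2007]
eef_rot: [180.0, -0.1, 0.0]
contact_force: [-0.2, 1.4, 4.7]
gripper_width: 0.0111
gripper_force: 25.0
```

Call:
apply_moves([
  {"dp":[0,0.003,-0.0005],"yaw":0},
  {"dp":[0,0.006,-0.001],"yaw":0},
  {"dp":[0,0.009,-0.0015],"yaw":0},
  {"dp":[0,0.0115,-0.002],"yaw":0},
  {"dp":[0,0.0145,-0.0027],"yaw":0},
  {"dp":[0,0.017,-0.0033],"yaw":0},
  {"dp":[0,0.02,-0.004],"yaw":0},
  {"dp":[0,0.0227,-0.0048],"yaw":0},
  {"dp":[0,0.0282,-0.0066],"yaw":0},
  {"dp":[0,0.0336,-0.0086],"yaw":0},
  {"dp":[0,0.0336,-0.0086],"yaw":0},
])

```text
time_s: 22.5
tcp_pos: [0.4946, -0.0922, 0.1909]
eef_rot: [-180.0, -0.0, 0.1]
contact_force: [2.7, 0.6, 0.9]
gripper_width: 0.0112
gripper_force: 25.0
```

Out of the clip with little force. Following the arc down.

Call:
apply_moves([
  {"dp":[0,0.0054,-0.0022],"yaw":0},
  {"dp":[0,0.0107,-0.0046],"yaw":0},
  {"dp":[0,0.0158,-0.0073],"yaw":0},
  {"dp":[0,0.0209,-0.0101],"yaw":0},
  {"dp":[0,0.0258,-0.0131],"yaw":0},
  {"dp":[0,0.0306,-0.0164],"yaw":0},
  {"dp":[0,0.0353,-0.0198],"yaw":0},
  {"dp":[0,0.0399,-0.0234],"yaw":0},
  {"dp":[0,0.0443,-0.0272],"yaw":0},
  {"dp":[0,0.0485,-0.0311],"yaw":0},
  {"dp":[0,0.0526,-0.0353],"yaw":0},
  {"dp":[0,0.0565,-0.0396],"yaw":0},
  {"dp":[0,0.0565,-0.0396],"yaw":0},
])

```text
time_s: 23.58
tcp_pos: [0.4943, -0.036, 0.1508]
eef_rot: [-180.0, 0.0, 0.1]
contact_force: [4.1, -0.5, -0.4]
gripper_width: 0.0111
gripper_force: 25.0
```

Call:
apply_moves([
  {"dp":[0,0.0037,-0.0044],"yaw":0},
  {"dp":[0,0.0073,-0.009],"yaw":0},
  {"dp":[0,0.0107,-0.0137],"yaw":0},
  {"dp":[0,0.0138,-0.0185],"yaw":0},
  {"dp":[0,0.0168,-0.0235],"yaw":0},
  {"dp":[0,0.0196,-0.0286],"yaw":0},
  {"dp":[0,0.0222,-0.0338],"yaw":0},
  {"dp":[0,0.0245,-0.0391],"yaw":0},
  {"dp":[0,0.0267,-0.0445],"yaw":0},
  {"dp":[0,0.0286,-0.0499],"yaw":0},
  {"dp":[0,0.0303,-0.0555],"yaw":0},
  {"dp":[0,0.0318,-0.0611],"yaw":0},
  {"dp":[0,0.0318,-0.0611],"yaw":0},
])

```text
time_s: 24.67
tcp_pos: [0.4943, -0.0044, 0.0894]
eef_rot: [-180.0, 0.0, 0.0]
contact_force: [3.8, 3.6, -0.7]
gripper_width: 0.0112
gripper_force: 25.0
```

Call:
apply_moves([
  {"dp":[0,0.0007,-0.003],"yaw":0},
  {"dp":[0,0.0013,-0.006],"yaw":0},
  {"dp":[0,0.0018,-0.0085],"yaw":0},
  {"dp":[0,0.0023,-0.0114],"yaw":0},
  {"dp":[0,0.0027,-0.0143],"yaw":0},
  {"dp":[0,0.0027,-0.0143],"yaw":0},
])

```text
time_s: 25.17
tcp_pos: [0.4943, -0.0016, 0.0756]
eef_rot: [-180.0, -0.0, 0.0]
contact_force: [3.2, 6.4, 0.3]
gripper_width: 0.0111
gripper_force: 25.0
```

Call:
apply_moves([
  {"dp":[0,0.0002,-0.0015],"yaw":0},
  {"dp":[0,0.0004,-0.003],"yaw":0},
  {"dp":[0,0.0005,-0.004],"yaw":0},
  {"dp":[0,0.0005,-0.004],"yaw":0},
])

```text
time_s: 25.5
tcp_pos: [0.4943, -0.001, 0.0718]
eef_rot: [-179.9, -0.0, 0.0]
contact_force: [2.5, 7.4, 0.4]
gripper_width: 0.0115
gripper_force: 25.0
```

Call:
apply_moves([
  {"dp":[0,0,-0.001],"yaw":0},
  {"dp":[0,0,-0.002],"yaw":0},
  {"dp":[0,0,-0.002],"yaw":0},
  {"dp":[0,0,-0.002],"yaw":0},
])

```text
time_s: 25.83
tcp_pos: [0.4944, -0.0008, 0.0699]
eef_rot: [-179.9, -0.0, 0.0]
contact_force: [2.5, 8.8, 0.4]
gripper_width: 0.011
gripper_force: 25.0
```

Call:
apply_moves([
  {"dp":[0,0.001,-0.001],"yaw":0},
  {"dp":[0,0.0015,-0.002],"yaw":0},
  {"dp":[0,0.0015,-0.002],"yaw":0},
  {"dp":[0,0.0015,-0.002],"yaw":0},
])

```text
time_s: 26.17
tcp_pos: [0.4943, -0.0004, 0.068]
eef_rot: [180.0, 0.0, 0.0]
contact_force: [4.4, 0.6, 0.6]
gripper_width: 0.0108
gripper_force: 25.0
```

```bash
cat > foot.py <<'E'
from h import *
c=wcap('w11.png');im=c['image'];P=pts(c);X,Y,Z=P[...,0],P[...,1],P[...,2]
b=(im.max(-1)<70)&(Z>.05)&(Z<.085)&(abs(Y)<.012)&(abs(X-.493)<.035)
print('bar',b.sum(),np.percentile(Y[b],[5,50,95]).round(4),np.percentile(Z[b],[50,98]).round(4))
rod=(Y<-.085)&(Y>-.13)&(abs(X-.493)<.012)&(Z>.05)&(Z<.075)
if rod.sum()>20: 
    p=np.polyfit(Y[rod],Z[rod],1);print('rod angle',np.arctan(p[0]).round(3),rod.sum())
s=(Z<.032)&(Z>.018)&(abs(X-.493)<.05)&(Y<-.01)&(Y>-.12);print('board z',np.nanmedian(Z[s]))
board(c,.027,500)
print(get_state()['contact_force'],get_state()['time_s'])
E
python3 foot.py
```

```text
bar 2022 [-0.0084 -0.0012  0.0056] [0.0727 0.075 ]
rod angle 0.059 205
board z 0.026548346567767535
[  259   138   236   108 15635] c [ 0.516  -0.0661] [0.0639 0.1302] 0.07 z 0.0265
[273 203  69  20 847] c [ 0.5047 -0.0292] [0.0113 0.04  ] 2.07 z 0.0266
[ 421  277   48   33 1431] c [ 0.4513 -0.1172] [0.0227 0.0281] 0.08 z 0.0265
[ 4.82223096  0.11324601 -0.64435133] 26.2167
```

Call:
apply_moves([
  {"dp":[0,0,-0.001],"yaw":0},
  {"dp":[0,0,-0.002],"yaw":0},
  {"dp":[0,0,-0.002],"yaw":0},
  {"dp":[0,0,-0.002],"yaw":0},
])

```text
time_s: 26.55
tcp_pos: [0.4943, -0.0003, 0.0662]
eef_rot: [-180.0, 0.0, 0.0]
contact_force: [4.4, 2.0, -0.7]
gripper_width: 0.0108
gripper_force: 25.0
```

```bash
python3 foot.py
```

```text
bar 2019 [-0.0081 -0.001   0.0056] [0.0711 0.0736]
rod angle 0.055 108
board z 0.026547627655333153
[  259   138   239   109 16031] c [ 0.5162 -0.0661] [0.0639 0.1304] 0.07 z 0.0265
[273 203  69  20 831] c [ 0.5052 -0.0287] [0.011  0.0396] 1.84 z 0.0266
[ 421  277   51   34 1554] c [ 0.4521 -0.1166] [0.0232 0.0295] 0.08 z 0.0265
[ 4.34589419  1.33992965 -1.84072698] 26.6
```

Call:
apply_moves([
  {"dp":[0,0,-0.0005],"yaw":0},
  {"dp":[0,0,-0.001],"yaw":0},
  {"dp":[0,0,-0.001],"yaw":0},
  {"dp":[0,0,-0.001],"yaw":0},
])

```text
time_s: 26.93
tcp_pos: [0.4943, -0.0003, 0.0654]
eef_rot: [-180.0, -0.0, 0.0]
contact_force: [3.5, 2.8, 2.5]
gripper_width: 0.0108
gripper_force: 25.0
```

Call:
apply_moves([
  {"dp":[0,0,-0.0005],"yaw":0},
  {"dp":[0,0,-0.001],"yaw":0},
  {"dp":[0,0,-0.001],"yaw":0},
  {"dp":[0,0,-0.001],"yaw":0},
])

```text
time_s: 27.27
tcp_pos: [0.4944, -0.0002, 0.065]
eef_rot: [-180.0, -0.0, 0.1]
contact_force: [0.4, 3.6, 9.5]
gripper_width: 0.0113
gripper_force: 25.0
```

```bash
python3 foot.py
```

```text
bar 2036 [-0.0079 -0.001   0.0055] [0.0701 0.0742]
rod angle 0.003 37
board z 0.026553026145919617
[  259   139   240   108 16035] c [ 0.5164 -0.0661] [0.0629 0.1305] 0.09 z 0.0265
[273 204  69  19 799] c [ 0.5056 -0.0285] [0.0106 0.0393] 2.1 z 0.0266
[ 421  277   52   36 1680] c [ 0.4523 -0.1162] [0.0245 0.0303] 0.11 z 0.0264
[ 1.01990034  3.35944956 11.03653343] 27.3167
```

The foot rests on the board, since the force now rises. I'll ease the load, open the fingers and leave upwards.

Call:
apply_moves([
  {"dp":[0,0,0.0006],"yaw":0},
  {"dp":[0,0,0.0006],"yaw":0},
  {"dp":[0,0,0.0006],"yaw":0},
], squeeze=10)

```text
time_s: 27.57
tcp_pos: [0.4943, -0.0002, 0.0649]
eef_rot: [-180.0, -0.0, 0.0]
contact_force: [3.6, 2.7, 3.4]
gripper_width: 0.0119
gripper_force: 10.0
```

Call:
apply_moves([
  {"dp":[0,0,0],"yaw":0},
  {"dp":[0,0,0],"yaw":0},
  {"dp":[0,0,0],"yaw":0},
  {"dp":[0,0,0],"yaw":0},
  {"dp":[0,0,0],"yaw":0},
], grip=0.36)

```text
time_s: 27.98
tcp_pos: [0.4936, -0.0007, 0.0645]
eef_rot: [180.0, 0.1, 0.0]
contact_force: [0.3, -0.7, 0.5]
gripper_width: 0.0279
gripper_force: 0.0
```

Call:
apply_moves([
  {"dp":[0,0,0.01],"yaw":0},
  {"dp":[0,0,0.025],"yaw":0},
  {"dp":[0,0,0.05],"yaw":0},
  {"dp":[0,0.01,0.085],"yaw":0},
  {"dp":[0,0.03,0.12],"yaw":0},
  {"dp":[0,0.05,0.155],"yaw":0},
  {"dp":[0,0.055,0.19],"yaw":0},
  {"dp":[0,0.055,0.22],"yaw":0},
  {"dp":[0,0.055,0.235],"yaw":0},
  {"dp":[0,0.055,0.235],"yaw":0},
  {"dp":[0,0.055,0.235],"yaw":0},
])

```text
time_s: 28.9
tcp_pos: [0.4941, 0.0548, 0.3003]
eef_rot: [-179.9, -0.1, 0.0]
contact_force: [0.0, -0.7, -0.7]
gripper_width: 0.0279
gripper_force: 0.0
```

```bash
python3 foot.py; python3 -c "
import cv2;i=cv2.imread('pics/w11.png');cv2.imwrite('pics/f.png',i)"
```

```text
bar 475 [-0.0053 -0.      0.0045] [0.0705 0.0726]
rod angle 0.102 290
board z 0.02656252414745622
[ 301  121  106   45 2978] c [ 0.5203 -0.0651] [0.0561 0.1328] 0.07 z 0.0266
[   0  143   43   76 1918] c [0.4693 0.3713] [0.1018 0.0471] 0.08 z 0.0281
[ 310  145   31   50 1400] c [ 0.4856 -0.0323] [0.0652 0.0389] 0.53 z 0.0266
[ 317  173   84   31 1496] c [ 0.4611 -0.0773] [0.0411 0.1084] 0.09 z 0.0265
[ 0.1962084  -0.94928977 -1.6582781 ] 28.95
```

View pics/f.png

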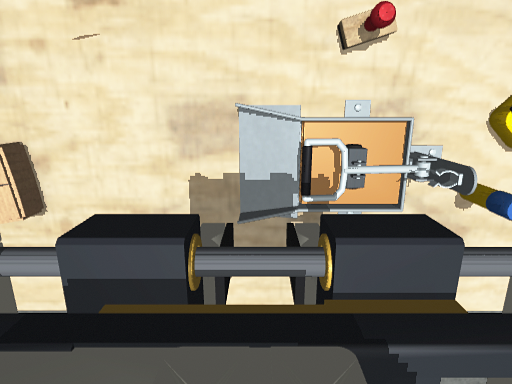

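The view shows the board home in the tray at (355,165), the foot resting on it at (355,167), and the arm at 0.10 rad. The stamp (368,28), glue (495,200) and tape (500,122) haven't moved. Handing in.

```bash
python3 -c "
from plant import r
print(r.close_job())"
```

```text
the job is handed in; nothing more can be done
None
```

I handed the job in at about 29 s: the new board lies flat against the back stop with the arm's foot holding it down at about 0.10 rad, the arm was clipped and lowered without dropping, and the stamp, glue stick and tape measure were not touched.

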